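# Find the hidden catch of the tea box

## Task

One of the eight pale squares in the front panel of the dark wooden tea box is a hidden catch: feel across the squares with the shut fingertips, pressing them in turn, find the one that gives, and press it fully in so that the lid springs up. Do not touch the lid, pick nothing up and leave the things standing around where they are.

Things in the scene. Friction and masses are not known exactly. Their poses are not given: they have to be found in the camera images.
- tea_box: low dark wooden tea box, heavy, does not move: 236 mm wide (y), 222 mm deep (x), top 60 mm above the worktop. Origin on the worktop under the centre of the front panel; x points from the front of the box to the lid, y along the panel, z up; turned up to 0.25 rad either way
- panel (a point): centre of the panel's top face, axes as the box. Eight pale squares, 46 mm wide, lie flush in the panel: rows at x = -27 and +27 mm, columns at y = -81, -27, +27, +81 mm from here. Seven are fixed; one, another each time and alike to the eye, is the catch. The shut fingertips must land wholly inside a square, clear of the dark bars, for it to give
- catch (a joint): how far the hidden catch is pressed in, m: 0 = flush, 0.006 = fully in. Pressed straight down it gives at about 5 N, sinks 6 mm to its stop and stays down; it is linked to the lid
- lid (a joint): opening angle of the lid, rad: 0 = shut, 0.35 = sprung open (catch fully in). It opens by itself as the catch goes in and stays open; hinged along its far edge
- lid_edge (a point): middle of the lid's near edge, top face. The lid is the dark board behind the panel, 236x96x10 mm, level with the panel when shut, from x = +64 to +160 mm of the panel's centre; this edge rises about 33 mm
- the_mug_3: orange mug, 81x113x101 mm; loose bystander, origin under its centre, z up
- the_tin_1: food tin, 75 mm across, 58 mm tall; loose bystander, origin under its centre, z up
- the_tin_3: flat turquoise-lidded tub, 63x105x26 mm; loose bystander, origin under its centre, z up
- the_jar_1: glass jar with yellow cap, 71 mm across, 110 mm tall; loose bystander, origin under its centre, z up
- the_onion_1: onion, about 75 mm; loose bystander, origin under its centre, z up
- the_mill_1: salt shaker with grey top, 44 mm across, 90 mm tall; loose bystander, origin under its centre, z up

How it is judged (in metres and radians):
On the way:
1. the hidden catch is pressed fully in and the lid has sprung up (value of joint catch above 0.0048 m and value of joint lid above 0.26 rad), for 0.2 s.
At the end, for the whole second after the job is handed in: the catch is at least 4.8 mm in (of 6) and stays in, the lid stands open at 0.26 rad or more and is at rest, every bystander is within 20 mm of where it stood (all of step 1 and velocity of joint lid below 0.05 rad/s and not (distance of the_mug_3 from where it was at the start of the episode above 0.02 m) and not (distance of the_tin_1 from where it was at the start of the episode above 0.02 m) and not (distance of the_tin_3 from where it was at the start of the episode above 0.02 m) and not (distance of the_jar_1 from where it was at the start of the episode above 0.02 m) and not (distance of the_onion_1 from where it was at the start of the episode above 0.02 m) and not (distance of the_mill_1 from where it was at the start of the episode above 0.02 m)); the robot touches nothing.
It fails at once if the robot touches the lid (over 1 N) (contact force between any of the arm, the fingers and lid above 1 N).
It fails at once if a bystander is moved, lifted or carried (over 20 mm) (distance of any of the_mug_3, the_tin_1, the_tin_3, the_jar_1, the_onion_1, the_mill_1 from where it was at the start of the episode above 0.02 m).
It also fails if it takes over 58 s, if anything falls off the work surface, if the arm or the gripper's body presses on something with over 40 N, if the wrist force passes 120 N, or if a joint passes its speed limit or range.

## Robot

A 6-joint arm with a two-finger parallel gripper is mounted at the origin on a cart in front of the work surface, level with it; the furniture and walls round the work are solid. World frame = base frame: x ahead of the robot, y to its left, z up, the work surface at z = 0. Lengths are in mm, angles in rad, forces in N, time in s.
With the tool pointing down it reaches from about 275 to 750 mm from the base axis. Payload 10.2 kg.
Tool frame: the origin (TCP) lies at the very end of the fingers, on their centre line; the grasp point (between the pads) lies 19 mm behind it; z points along the fingers, y is the line along which they close (so a half turn about z gives the same grasp; the last joint's range is limited). The gripper opens to 85 mm and grips with 20 to 120 N. Pads are 22 mm wide; open, the fingers measure 114 mm over their backs; the gripper's body (76 mm by 85 mm) begins 54 mm behind the grasp point. The pads swing forward as they close: fully open they stand 13 mm farther back than shut.
Start: joints at [-1.349, 0.313, 1.498, -0, 1.331, -0.223], TCP at [225.884, -473.928, 231.294] pointing down, gripper open.
Joint ranges: [-2.94, 2.94], [-0.97, 2.17], [0.19, 2.56], [-1.23, 4.37], [0.02, 3.11], [-2.88, 2.88]. Speed limits (rad/s): [2.39, 2.39, 3.01, 3.14, 3.14, 3.14].

## Interface

Orientations are given as a unit quaternion [w, x, y, z].
In Python, from rig import * gives the robot as it stands. The module is installed in compiled form; this text tells all that it offers.
- The arm moves only by the shell command python3 -m crank 'ROWS' [FORCE]. ROWS is JSON, a list that holds one entry, the list of rows, each a list of 7 numbers: the shift along the tool's x, y, z in units of 25 mm (1.0 is 25 mm), then the turn, a rotation vector about the tool's x, y, z in units of 8 degrees (1.0 is 8 degrees), then the finger opening in mm, from 0 to 85.4. A call has exactly 8 rows; each row shifts and turns the commanded pose from where the row before left it, along the tool's axes as they then stand; what a row does not reach is not made up. A row lasts 1/10 s, in which the tool goes at most 50 mm and 8.59 degrees, less where a joint would pass 70% of its speed; a pose out of reach is approached as far as the arm can. A call is refused whole if a number of a shift passes 1 or a number of a turn 1, either way. A call with a gripper value outside its range is refused whole. The fingers move at their own pace and stop on an object; FORCE is the grip in N (left out, the last holds). Time passes only in rows, so rows that do not move let the fingers close, or fill a call up. It gives the time, the measured TCP pose, the force, the opening and the grip force at its end, in the units of the state.
- sense(): the state, without advancing time (a new reading comes with each control period).
- capture(name): name is "scene" or "top"; returns the picture (400x640x3 uint8, blue, green, red); there is no depth.
- camera_model(name): a dict with "fx", "fy", "cx", "cy" (pixels), "world_from_camera" (4x4, takes a point from camera to world coordinates). Camera axes: x right, y up, looking along -z (the intrinsics and any distortion apply to the point x, -y, -z); pixel columns grow to the right and rows downward; lengths in mm; the calibration is good to about 2 mm. A picture is of the moment at which its call begins. camera_model takes no time and is no camera call.
- finish_job(): hands the job in; it is judged then, once.
The state is a dict: "time_s": time; "joints": joint angles; "dq": joint speeds; "tau": joint torques, N m; "eef_pos": TCP position; "ee_rot": TCP orientation; "force": force on the tool from outside, world axes, zero at the start; "wrist_torque": the same for the moment, N m; "grip_width": opening from 0.0 (shut) to 1.0 (fully open); "grip_force": force on a finger pad.
Only numpy, scipy, OpenCV 4.12 (cv2) and the standard library are available. Lean on these libraries where they do the work, as an engineer would, in place of code of your own. Each camera call takes 0.05 s, during which the arm holds its last target. There are 200 camera calls.

## Working session

There is one attempt and no reset: what is moved stays moved. The work goes in short steps, Python scripts to look and compute and a shell command to move; the robot and the scene stay as the last step left them, time stands still between calls to the robot, and variables do not carry over. Pictures are saved under pics/ and viewed, at most 10 in all, crops included, and the job is handed in when it is done.

```bash
mkdir -p pics
python3 - <<'E'
from rig import *
import cv2
for n in("scene","top"):
    cv2.imwrite(f"pics/{n}0.png",capture(n)); m=camera_model(n); print(n,m)
s=sense();print(s)
E
```

```text
scene {'fx': 496.8466671159864, 'fy': 496.8466671159864, 'cx': 324.04474784571914, 'cy': 203.37940903364682, 'world_from_camera': array([[-4.47728637e-01,  6.15664894e-01, -6.48456480e-01,
        -4.81706578e+02],
       [-8.94047417e-01, -2.96251058e-01,  3.36027570e-01,
         5.72312852e+02],
       [ 1.47744600e-02,  7.30200007e-01,  6.83073690e-01,
         1.17725909e+03],
       [ 0.00000000e+00,  0.00000000e+00,  0.00000000e+00,
         1.00000000e+00]])}
top {'fx': 395.9923321855613, 'fy': 395.9923321855613, 'cx': 321.6504946769153, 'cy': 199.2668672006125, 'world_from_camera': array([[ 2.61229811e-02,  9.96022251e-01, -8.51895849e-02,
         4.43623549e+02],
       [-9.99655327e-01,  2.62504484e-02,  3.76260993e-04,
         6.38486090e+01],
       [ 2.61102912e-03,  8.51503933e-02,  9.96364689e-01,
         1.12742666e+03],
       [ 0.00000000e+00,  0.00000000e+00,  0.00000000e+00,
         1.00000000e+00]])}
{'time_s': 0.1, 'joints': array([-1.34939808e+00,  3.13398827e-01,  1.49831798e+00,  2.30496307e-05,
        1.33101255e+00, -2.23389514e-01]), 'dq': array([ 7.43807085e-04, -6.02666270e-04, -1.79651024e-03, -1.37395635e-03,
       -8.00239827e-04,  3.51392268e-05]), 'tau': array([ 1.94962631e-03, -4.12899613e+01, -2.60142785e+01, -1.50646292e-04,
        3.04750785e-03,  4.27396699e-06]), 'eef_pos': array([ 225.84062106, -473.70356633,  230.80609776]), 'ee_rot': array([-5.68336507e-04,  9.75372685e-01,  2.20562468e-01,  1.17593848e-05]), 'force': array([ 0.44377731,  0.03038337, -0.00933449]), 'wrist_torque': array([-0.00221114, -0.00234061, -0.04268448]), 'grip_force': 0.0, 'grip_width': 1.0044838644376675}
```

View pics/top0.png

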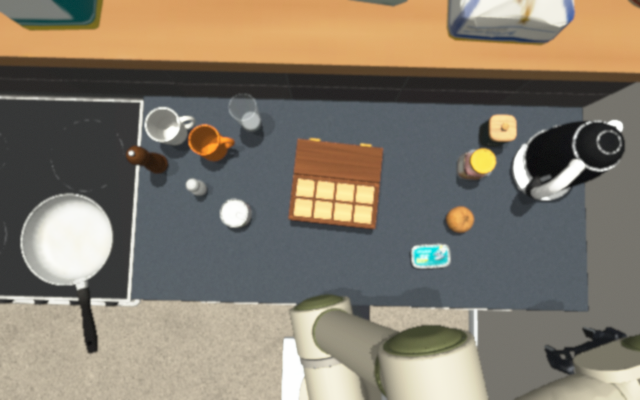

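View pics/scene0.png

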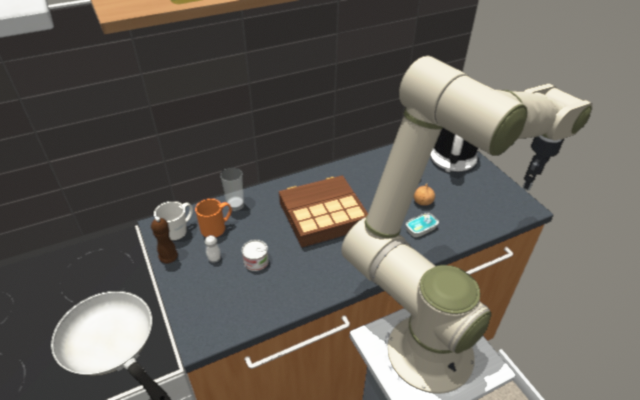

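The top view shows the box centred near (337,185), with eight pale squares at rows ~188 and ~210 and columns 303–365. The lid is above them at rows 140–180, and the bystanders are clear of the panel. Next I'll locate the squares precisely.

```bash
cat > h.py <<'E'
from rig import *
import cv2, numpy as np
from scipy.spatial.transform import Rotation as R
def px2w(m,u,v,z):
    T=m["world_from_camera"];d=T[:3,:3]@np.array([(u-m["cx"])/m["fx"],-(v-m["cy"])/m["fy"],-1.])
    return (T[:3,3]+d*(z-T[2,3])/d[2])
E
python3 - <<'E'
from h import *
def fit(n,roi):
    im=cv2.imread(f"pics/{n}0.png");m=camera_model(n)
    x0,y0,x1,y1=roi;c=im[y0:y1,x0:x1]
    c=cv2.resize(c,None,fx=4,fy=4,interpolation=cv2.INTER_CUBIC)
    b=((c[:,:,1]>135)&(c[:,:,2]>170)).astype(np.uint8)
    cv2.imwrite(f"pics/{n}m.png",np.hstack([c,cv2.cvtColor(b*255,cv2.COLOR_GRAY2BGR)]))
    k,l,st,ce=cv2.connectedComponentsWithStats(b,connectivity=4)
    P=[]
    for i in range(1,k):
        if st[i,4]>300:
            u,v=(ce[i]+.5)/4-.5+[x0,y0];p=px2w(m,u,v,60);P.append(p[:2]);print(n,st[i,4],u.round(1),v.round(1),p.round(1))
    P=np.array(P)
    if len(P)==8:
        c=P.mean(0);print("centre",c)
        from scipy.optimize import least_squares
        G=np.array([(x,y) for x in(-27,27) for y in(-81,-27,27,81)])
        def w(q):
            a=np.array([[np.cos(q[2]),-np.sin(q[2])],[np.sin(q[2]),np.cos(q[2])]]);return G@a.T+q[:2]
        def r(q):
            W=w(q);return np.min(np.linalg.norm(P[:,None]-W[None],axis=2),axis=1)
        best=min((least_squares(r,[*c,t]) for t in np.linspace(-.25,.25,11)),key=lambda s:s.cost)
        print(n,"fit",best.x,r(best.x).round(1)); print(w(best.x).round(1))
fit("top",(285,135,390,235)); fit("scene",(275,175,375,250))
E
```

```text
top 444 314.6 139.3 [699.3  86.9  60. ]
top 476 365.2 144.7 [687.9 -51.9  60. ]
top 5257 304.9 187.7 [565.1 109.5  60. ]
top 5325 324.8 189.9 [560.7  55.6  60. ]
top 5387 344.7 192.0 [556.4   1.6  60. ]
top 5341 364.5 194.1 [552.  -52.1  60. ]
top 5331 302.8 207.4 [511.4 113.8  60. ]
top 5411 322.6 209.6 [507.   60.1  60. ]
top 5421 342.5 211.7 [502.8   6.3  60. ]
top 5388 362.5 214.0 [498.  -47.7  60. ]
scene 10992 343.6 209.0 [527.4 -22.9  60. ]
scene 5642 320.7 215.2 [533.9  57.2  60. ]
scene 5718 304.9 219.5 [538.2 111.   60. ]
scene 9940 359.6 237.4 [394.7  -7.3  60. ]
```

The squares fit the grid cleanly: centre (531.7, 30.9), yaw −0.081. I'll shut the fingers, turn +30° about tool z, then travel.

```bash
python3 -m crank '[[[0,0,0,0,0,0.94,0],[0,0,0,0,0,0.94,0],[0,0,0,0,0,0.94,0],[0,0,0,0,0,0.94,0],[0.5,-0.9,0,0,0,0,0],[0.5,-0.9,0,0,0,0,0],[0.5,-0.9,0,0,0,0,0],[0.5,-0.9,0,0,0,0,0]]]' 30
python3 -m crank '[[[0.5,-0.9,0,0,0,0,0],[0.5,-0.9,0,0,0,0,0],[0.5,-0.9,0,0,0,0,0],[0.5,-0.9,0,0,0,0,0],[0.5,-0.9,0,0,0,0,0],[0.5,-0.9,0,0,0,0,0],[0.5,-0.9,0,0,0,0,0],[0.5,-0.9,0,0,0,0,0]]]'
```

```text
time_s: 0.9
eef_pos: [283.3, -387.2, 231.0]
ee_rot: [-0.0, 0.999, -0.04, -0.0]
force: [-0.1, -0.0, 0.1]
grip_width: -0.0
grip_force: 0.0
time_s: 1.7
eef_pos: [397.4, -215.7, 231.1]
ee_rot: [-0.0, 0.999, -0.04, -0.0]
force: [0.2, 0.4, -0.9]
grip_width: -0.0
grip_force: 0.0
```

```bash
cat >> h.py <<'E'
C=np.array([531.7,30.9]);A=-.081
def go(gx,gy,z):
    s=sense();c,n=np.cos(A),np.sin(A)
    t=np.array([*(C+[c*gx-n*gy,n*gx+c*gy]),z])
    q=s["ee_rot"];r=R.from_quat([*q[1:],q[0]])
    d=r.inv().apply(t-s["eef_pos"])/25
    want=R.from_matrix(np.array([[c,n,0],[n,-c,0],[0,0,-1]]))
    print("shift units",d.round(2),"turn units",((r.inv()*want).as_rotvec(degrees=True)/8).round(2),"pos",s["eef_pos"].round(1),"F",s["force"].round(1),"grip",round(float(s["grip_width"]),2),"t",s["time_s"])
E
python3 -c "
from h import *
go(-27,-81,75)"
```

```text
shift units [ 3.48 -7.02  6.24] turn units [-0.    0.    0.01] pos [ 397.4 -215.7  231.1] F [ 0.2  0.4 -0.9] grip -0.0 t 1.7
```

```bash
python3 -m crank '[[[0.5,-1,0.6,0,0,0,0],[0.5,-1,0.8,0,0,0,0],[0.5,-1,0.8,0,0,0,0],[0.5,-1,0.8,0,0,0,0],[0.5,-1,0.8,0,0,0,0],[0.5,-1,0.8,0,0,0,0],[0.3,-0.6,0.8,0,0,0,0],[0,0,0,0,0,0,0]]]'
python3 -c "
from h import *
go(-27,-81,75)"
```

```text
time_s: 2.5
eef_pos: [491.6, -57.1, 93.9]
ee_rot: [-0.001, 0.999, -0.039, -0.002]
force: [-0.3, -1.1, -0.4]
grip_width: 0.001
grip_force: 0.0
shift units [ 0.24 -0.4   0.76] turn units [-0.01  0.03  0.02] pos [491.6 -57.1  93.9] F [-0.3 -1.1 -0.4] grip 0.0 t 2.5
```

```bash
python3 -m crank '[[[0.2,-0.2,0.4,0,0,0,0],[0,0,0.4,0,0,0,0],[0,0,0,0,0,0,0],[0,0,0.3,0,0,0,0],[0,0,0.2,0,0,0,0],[0,0,0,0,0,0,0],[0,0,0,0,0,0,0],[0,0,0,0,0,0,0]]]'
python3 -c "
from h import *
go(-27,-81,75)"
```

```text
time_s: 3.3
eef_pos: [498.0, -54.5, 64.1]
ee_rot: [0.0, 0.999, -0.04, 0.0]
force: [-0.1, -0.6, 0.1]
grip_width: -0.002
grip_force: 0.0
shift units [-0.01 -0.27 -0.44] turn units [ 0.   -0.    0.01] pos [498.  -54.5  64.1] F [-0.1 -0.6  0.1] grip -0.0 t 3.3
```

```bash
python3 -m crank '[[[0,-0.27,0,0,0,0,0],[0,0,0,0,0,0,0],[0,0,0,0,0,0,0],[0,0,0.1,0,0,0,0],[0,0,0.1,0,0,0,0],[0,0,0.1,0,0,0,0],[0,0,0,0,0,0,0],[0,0,0,0,0,0,0]]]'
python3 -c "
from h import *
go(-27,-81,75)"
```

```text
time_s: 4.1
eef_pos: [498.3, -47.7, 56.1]
ee_rot: [-0.0, 0.999, -0.04, -0.0]
force: [-0.4, -0.4, -0.4]
grip_width: 0.003
grip_force: 0.0
shift units [-0.    0.   -0.76] turn units [-0.    0.    0.01] pos [498.3 -47.7  56.1] F [-0.4 -0.4 -0.4] grip 0.0 t 4.1
```

```bash
python3 -m crank '[[[0,0,0.08,0,0,0,0],[0,0,0,0,0,0,0],[0,0,0,0,0,0,0],[0,0,0,0,0,0,0],[0,0,0,0,0,0,0],[0,0,0,0,0,0,0],[0,0,0,0,0,0,0],[0,0,0,0,0,0,0]]]'
python3 - <<'E'
from h import *
go(-27,-81,75)
im=capture("top")[110:260,240:440];im2=capture("scene")[150:300,240:440]
cv2.imwrite("pics/a.png",cv2.resize(np.vstack([im,im2]),None,fx=2,fy=2))
E
```

```text
time_s: 4.9
eef_pos: [498.4, -47.6, 54.2]
ee_rot: [-0.0, 0.999, -0.04, -0.0]
force: [-0.2, -0.8, 0.3]
grip_width: 0.004
grip_force: 0.0
shift units [-0.01  0.   -0.83] turn units [-0.    0.    0.01] pos [498.4 -47.6  54.2] F [-0.2 -0.8  0.3] grip 0.0 t 4.9
```

View pics/a.png

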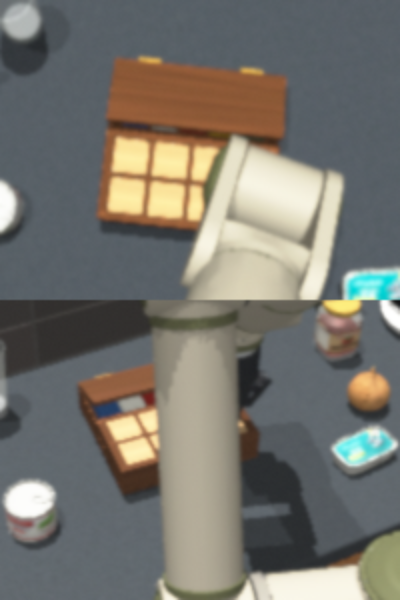

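The picture shows the lid already raised: its near edge stands off the panel and the tea sachets show at about (120,408) in the lower view. So the first square was the catch. I'll press it to its stop, then retreat straight up and back.

```bash
python3 -m crank '[[[0,0,0.06,0,0,0,0],[0,0,0.03,0,0,0,0],[0,0,0,0,0,0,0],[0,0,0,0,0,0,0],[0,0,0,0,0,0,0],[0,0,0,0,0,0,0],[0,0,0,0,0,0,0],[0,0,0,0,0,0,0]]]'
```

```text
time_s: 5.8
eef_pos: [498.6, -47.7, 53.8]
ee_rot: [0.0, 0.999, -0.04, 0.0]
force: [-8.6, 1.8, 22.3]
grip_width: -0.001
grip_force: 11.2
```

The catch is on its stop: 22 N at z = 53.8. Retreating, then looking again.

```bash
python3 -m crank '[[[0,0,-0.2,0,0,0,0],[0,0,-0.5,0,0,0,0],[0,0,-1,0,0,0,0],[0,0,-1,0,0,0,0],[0,0,-1,0,0,0,0],[0,0,-1,0,0,0,0],[0,0,-1,0,0,0,0],[0,0,-1,0,0,0,0]]]'
python3 -m crank '[[[-0.4,0.9,0,0,0,0,0],[-0.4,0.9,0,0,0,0,0],[-0.4,0.9,0,0,0,0,0],[-0.4,0.9,0,0,0,0,0],[-0.4,0.9,0,0,0,0,0],[-0.4,0.9,0,0,0,0,0],[0,0,0,0,0,0,0],[0,0,0,0,0,0,0]]]'
python3 - <<'E'
from h import *
go(-27,-81,75)
im=capture("top")[110:260,240:440];im2=capture("scene")[150:300,240:440]
cv2.imwrite("pics/b.png",cv2.resize(np.vstack([im,im2]),None,fx=2,fy=2))
E
```

```text
time_s: 6.6
eef_pos: [498.3, -47.6, 221.2]
ee_rot: [0.0, 0.999, -0.04, 0.0]
force: [-0.2, -1.3, -0.2]
grip_width: -0.004
grip_force: 0.0
time_s: 7.4
eef_pos: [427.8, -177.4, 220.0]
ee_rot: [-0.0, 0.999, -0.041, 0.0]
force: [0.3, 0.4, 0.2]
grip_width: -0.003
grip_force: 0.0
shift units [ 2.39 -5.4   5.8 ] turn units [-0. -0. -0.] pos [ 427.8 -177.4  220. ] F [0.3 0.4 0.2] grip -0.0 t 7.4
```

View pics/b.png

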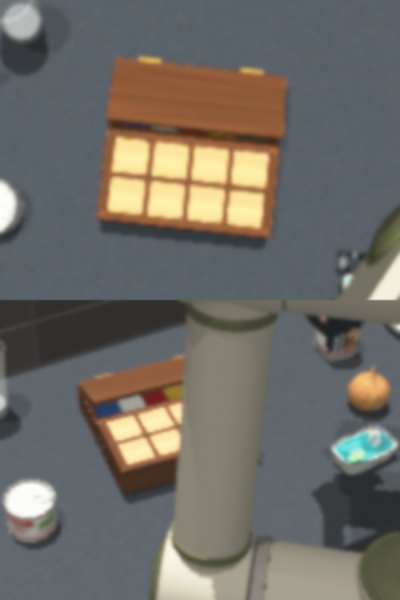

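The lid stays open with the arm clear (the near edge is up at about (130,390) in the lower view), and the bystanders in view haven't moved.

```bash
python3 -c "
from rig import *
print(finish_job())"
```

```text
the job is handed in; nothing more can be done
None
```

The hidden catch was the first square I pressed (x = -27, y = -81 mm). I pressed it to its stop, the lid sprang open and stayed open, and I handed the job in at about 7.4 s with the arm clear; `finish_job()` returned no verdict.

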